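# Seat the vial block in the dry-block heater and hold the pipette ready over the open vial

### The arm

A 7-joint arm with a two-finger parallel gripper is mounted at the origin on the work surface. World frame = base frame: x ahead of the robot, y to its left, z up, the work surface at z = 0. Lengths are in m, angles in rad, forces in N, time in s.
With the tool pointing down it reaches from about 0.425 to 0.925 m from the base axis. Payload 6.8 kg.
Tool frame: the origin (TCP) lies on the mounting face of the last link; the fingertips stand 173 mm ahead of it and the grasp point (between the pads) lies 155 mm ahead of it; z points along the fingers, y is the line along which they close (so a half turn about z gives the same grasp; the last joint's range is limited). The gripper opens to 85 mm and grips with 20 to 120 N. Pads are 22 mm wide; open, the fingers measure 114 mm over their backs; the gripper's body (76 mm by 85 mm) begins 54 mm behind the grasp point. The pads swing forward as they close: fully open they stand 13 mm farther back than shut.
Start: joints at [1.006, 0.477, 0.022, 1.555, -0.011, 1.109, -0.083], TCP at [0.298, -0.606, 0.405] pointing down, gripper open.
Joint ranges: [-2.96, 2.96], [-0.34, 2.1], [-1.41, 1.46], [0.24, 2.44], [-1.37, 4.51], [0.17, 1.92], [-2.96, 2.96]. Speed limits (rad/s): [2.39, 2.39, 3.14, 3.14, 3.14, 3.14, 3.14].

### API

Orientations are given as a unit quaternion [w, x, y, z].
In Python, from station import bot gives the robot as it stands. The module is installed in compiled form; this text tells all that it offers.
- The arm moves only by the shell command python3 -m pendant 'ROWS' [FORCE]. ROWS is JSON, a list of rows, each a list of 5 numbers: the finger opening in m, from 0 to 0.0854, then the shift along the tool's x, y, z in m, then the turn about the tool's z in degrees. In form: [[jaw, x, y, z, yaw], ...]. A call has 1 to 12 rows; each row shifts and turns the commanded pose from where the row before left it, along the tool's axes as they then stand; what a row does not reach is not made up. A row lasts 1/12 s, in which the tool goes at most 41.7 mm and 7.16 degrees, less where a joint would pass 70% of its speed; a pose out of reach is approached as far as the arm can. A call with a gripper value outside its range is refused whole. The fingers move at their own pace and stop on an object; FORCE is the grip in N (left out, the last holds). Time passes only in rows, so rows that do not move let the fingers close. It gives the time, the measured TCP pose, the force, the opening and the grip force at its end, in the units of the state.
- bot.get_obs(): the state, without advancing time (a new reading comes with each control period).
- bot.read_camera(name): name is "scene" or "top" or "wrist"; returns (picture, depth): 480x640x3 uint8, blue, green, red; 480x640 float32, m along the optical axis (not along the pixel's ray), 0 where there is no reading.
- bot.camera_model(name): a dict with "intrinsics" (3x3 intrinsics, pixels), "dist_coeffs" ([k1, k2, p1, p2, k3] as OpenCV has them; the pictures are not rectified), "R" (3x3) and "t" (3): a world point X has camera coordinates R X + t. Camera axes: x right, y down, z forward; pixel columns grow to the right and rows downward; lengths in m; the calibration is good to about 2 mm. A picture is of the moment at which its call begins: read the wrist's pose just before it. camera_model takes no time and is no camera call; for the wrist camera it gives the pose at the moment of the call.
- bot.hand_in(): hands the job in; it is judged then, once.
Trained networks look in the newest picture that a camera, given by its name, has taken for a name from the list of things; names that differ only in an ending like _2 or _b are one class to them, and where a whole thing is asked for, a point or a joint stands for the part that bears it (a point fixed in the world has none). Each returns a list of dicts, best first, with "score" (0 to 1); they miss things now and then, are a little off and sometimes report something else, mostly with a low value. They report only what shows in the picture. A call takes as long as a camera call. They do not tell look-alikes from the thing itself.
- bot.boxes_of(name, camera): "at" ([column, row] in pixels, amid what is visible of it).
- bot.trace(name, camera): "mask" (480x640 bool, what is visible of it) and "at" ([column, row] in pixels, amid what is visible of it).
- bot.pinpoint(name, camera): "at" ([column, row] in pixels: a listed point, or the origin of a listed thing).
The state is a dict: "t": time; "q": joint angles; "joint_vel": joint speeds; "joint_torque": joint torques, N m; "eef_pos": TCP position; "tool_rot": TCP orientation; "contact_force": force on the tool from outside, world axes, zero at the start; "torque": the same for the moment, N m; "gripper_width": opening from 0.0 (shut) to 1.0 (fully open); "grasp_force": force on a finger pad.
Only numpy, scipy, OpenCV 4.12 (cv2) and the standard library are available. Lean on these libraries where they do the work, as an engineer would, in place of code of your own. Each camera call takes 0.05 s, during which the arm holds its last target. There are 200 camera calls.

### The job

By its lift-out handle, carry the aluminium block of vials upright to the dry-block heater, press it firmly down into the well until it is fully home with its top flush with the heater's top, and let go of it. Then take the pipette that has a tip fitted out of the stand, carry it over the bottles and the block without its touching them and finish still holding it upright and still, the end of the tip centred about a centimetre above the mouth of the one uncapped vial, ready to dispense. The tip must never touch anything, and the other things on the bench and the second pipette stay where they are.

Things in the scene. Friction and masses are not known exactly. Their poses are not given: they have to be found in the camera images.
- block: Bare aluminium vial block, 80 (its x) x 66 (its y) x 36 mm high, about 0.4 kg, on the bench; origin at the centre of its underside, z up. Four 24 mm holes, 28 mm deep, at x = +-22, y = +-15.5 mm, each hold a vial that stands 18 mm (capped: 20.5 mm) out of the top. A thin rod in its middle carries the black lift-out handle.
- block_handle (a point): Centre of the block's lift-out handle: a black bar 12 mm thick (block x) x 36 mm long (block y) x 18 mm high, its centre 88 mm above the block's underside; it is free all round and the vials stop 31 mm lower, so it is gripped from above across its 12 mm.
- heater: White dry-block heater with dark control panel on its front (-x), fixed to the bench, 170 (x) x 130 (y) x 78 mm high; origin at the centre of its underside. The well for the block is in its top.
- well_mouth (a point): Centre of the heater's well, level with the heater's top (78 mm above the bench); x and y along the heater's. The well is 84 (x) x 70 (y) mm, 36 mm deep, so the block has 2 mm play on each side and ends flush; its rim is bevelled by 4 mm all round. The block goes in either way round (half turn).
- well_floor (a point): Centre of the floor of the well, 36 mm below well_mouth (42 mm above the bench): where the block's origin comes when it is home.
- open_vial: The one vial without a cap: amber glass, 22.5 mm diameter, 46 mm tall, loose in one of the block's four holes (any of them); origin at the centre of its bottom, 8 mm above the block's underside.
- vial_mouth (a point): Centre of the open vial's rim, at its top (46 mm above its bottom, 54 mm above the block's underside); the mouth is 12.6 mm wide inside, 17 mm outside.
- capped_vial_1: A vial with a black screw cap, 22.5 mm diameter, 48.5 mm tall with its cap, in another hole of the block; origin at the centre of its bottom.
- capped_vial_2: A second capped vial, like capped_vial_1.
- capped_vial_3: A third capped vial, like capped_vial_1.
- stand: White pipette stand fixed to the bench: dark base 110 (x) x 150 (y) x 12 mm, one steel post in the middle, and a white fork plate with its top 132 mm above the bench (nothing is higher) and two slots 20 mm wide, open towards -x, at y = +-45 mm; a pipette hangs in each by its collar. Origin at the centre of its underside.
- pipette: The pipette with a tip fitted: white, 183 mm long, 80 g, hanging upright in either slot. Origin at the tip's lower end, 30 mm above the bench; z up along it. From there: tip to 73 mm, body 16 mm wide to 102, collar 30 mm wide to 107 (rests on the fork), handle a cylinder 22 mm wide to 165 (grip here), thin rod and 14 mm button to 183. It lifts straight up out of the stand.
- pipette_tip: The slender tip on that pipette, 73 mm long, 13 mm wide at the top and 3 mm at its end; origin at its lower end (the same point as the pipette's origin).
- bare_pipette: The other pipette, the same but without a tip: its lowest point is 58 mm above its origin. It stays hanging in the stand's other slot.
- solvent_bottle_1: Amber bottle with a screw cap, 56 mm diameter, 105 mm tall, between heater and stand; origin at the centre of its bottom.
- solvent_bottle_2: Clear bottle, same size and shape, also between heater and stand; origin at the centre of its bottom.
- beaker: Empty glass beaker, 54 mm diameter, 70 mm tall; origin at the centre of its bottom.
- vial_cap: Black screw cap lying on the bench, 20 mm diameter, 10 mm high; origin at the centre of its underside.
- marker: White and grey marker pen lying on the bench, 130 mm long, 13 mm thick; origin under its middle.
- tip_box: Box of spare pipette tips, 82 x 120 x 62 mm high, fixed, towards the back of the bench; origin at the centre of its underside.
Mind the look-alikes: they are no part of the job. What is shaped like the heater but yellow is not meant.

How it is judged:
By the outcome, as a careful person would: the job done as asked, in the order asked, and still so for the second after the job is handed in, while the arm keeps its last pose, push and grip.
It also fails if it takes over 64 s, if anything falls off the work surface, if the arm or the gripper's body presses on something with over 40 N, if the wrist force passes 120 N, or if a joint passes its speed limit or range.

## Working session

There is one attempt and no reset: what is moved stays moved. The work goes in short steps, Python scripts to look and compute and a shell command to move; the robot and the scene stay as the last step left them, time stands still between calls to the robot, and variables do not carry over. Pictures are saved under pics/ and viewed, at most 14 in all, crops included, and the job is handed in when it is done.

```bash
mkdir -p pics
cat > h.py <<'E'
import numpy as np, cv2
from station import bot
def ray(cam,px,m=None):
    m=m or bot.camera_model(cam); K=np.array(m["intrinsics"]);d=np.array(m["dist_coeffs"]);R=np.array(m["R"]);t=np.array(m["t"])
    p=cv2.undistortPoints(np.array([[px]],float),K,d)[0,0]
    return -R.T@t, R.T@np.array([p[0],p[1],1.])
def atz(cam,px,z,m=None):
    c,r=ray(cam,px,m); return c+r*(z-c[2])/r[2]
def atd(cam,px,dep,m=None):
    c,r=ray(cam,px,m); return c+r*dep
def proj(cam,X,m=None):
    m=m or bot.camera_model(cam);R=np.array(m["R"]);t=np.array(m["t"])
    return cv2.projectPoints(np.array(X,float).reshape(-1,3),cv2.Rodrigues(R)[0],t,np.array(m["intrinsics"]),np.array(m["dist_coeffs"]))[0][:,0]
def cloud(cam,dep,m=None):
    m=m or bot.camera_model(cam);v,u=np.mgrid[0:480,0:640]
    p=cv2.undistortPoints(np.stack([u,v],-1).reshape(-1,1,2).astype(float),np.array(m["intrinsics"]),np.array(m["dist_coeffs"]))[:,0]
    c=np.c_[p,np.ones(len(p))]*dep.reshape(-1,1)
    return ((c-np.array(m["t"]))@np.array(m["R"])).reshape(480,640,3)
E
python3 - <<'E'
from h import *
np.set_printoptions(precision=4,suppress=True)
for c in("scene","top"):
    p,d=bot.read_camera(c);cv2.imwrite(f"pics/{c}0.png",p);np.save(f"{c}0.npy",d)
    print(c,ray(c,[320,240]))
    for n in["block","block_handle","heater","well_mouth","vial_mouth","stand","pipette","bare_pipette","solvent_bottle_1","beaker","tip_box","marker","vial_cap"]:
        print(n,[(np.round(o["at"]).tolist(),round(o["score"],2)) for o in bot.pinpoint(n,c)][:4])
o=bot.get_obs();print(o)
E
```

```text
scene (array([ 1.1037, -0.6467,  0.915 ]), array([-0.5121,  0.5357, -0.6717]))
block [([384.0, 200.0], 0.97), ([342.0, 280.0], 0.74)]
block_handle []
heater [([317.0, 206.0], 0.82), ([339.0, 280.0], 0.74), ([127.0, 356.0], 0.64), ([152.0, 274.0], 0.56)]
well_mouth [([347.0, 264.0], 0.85), ([148.0, 262.0], 0.75), ([123.0, 343.0], 0.73), ([225.0, 360.0], 0.64)]
vial_mouth [([379.0, 187.0], 0.46), ([320.0, 336.0], 0.46), ([350.0, 273.0], 0.44)]
stand [([240.0, 354.0], 0.66)]
pipette [([224.0, 359.0], 0.95)]
bare_pipette []
solvent_bottle_1 [([272.0, 287.0], 0.97), ([321.0, 338.0], 0.89), ([459.0, 221.0], 0.28)]
beaker [([216.0, 312.0], 0.87)]
tip_box [([423.0, 332.0], 0.96)]
marker [([458.0, 221.0], 0.46), ([338.0, 278.0], 0.16)]
vial_cap [([350.0, 271.0], 0.73), ([420.0, 235.0], 0.52)]
top (array([ 0.4218, -0.0253,  1.4795]), array([ 0.0585, -0.0149, -0.9982]))
block [([178.0, 265.0], 0.72), ([176.0, 272.0], 0.67)]
block_handle [([165.0, 266.0], 0.68), ([301.0, 225.0], 0.23)]
heater [([224.0, 324.0], 0.91), ([492.0, 303.0], 0.86), ([302.0, 225.0], 0.84), ([421.0, 364.0], 0.84)]
well_mo
[... 293 characters left out ...]
.0], 0.91), ([351.0, 263.0], 0.86)]
beaker [([402.0, 285.0], 0.63)]
tip_box [([298.0, 135.0], 0.68)]
marker [([148.0, 184.0], 0.72)]
vial_cap [([195.0, 203.0], 0.42)]
{'t': 1.4, 'q': array([ 1.0059,  0.477 ,  0.0224,  1.5554, -0.0115,  1.1093, -0.0831]), 'joint_vel': array([ 0.0007, -0.0013,  0.0006, -0.0012,  0.0001, -0.0006,  0.0006]), 'joint_torque': array([  0.0007, -59.6324,   1.6067, -28.1543,   0.0125,   0.0015,
        -0.    ]), 'eef_pos': array([ 0.2977, -0.6058,  0.4047]), 'tool_rot': array([-0.    ,  0.974 ,  0.2264,  0.    ]), 'contact_force': array([-0.1817,  0.4723,  0.0866]), 'torque': array([ 0.023 ,  0.0436, -0.0271]), 'grasp_force': 0.0, 'gripper_width': 1.000132598226983}
```

View pics/top0.png

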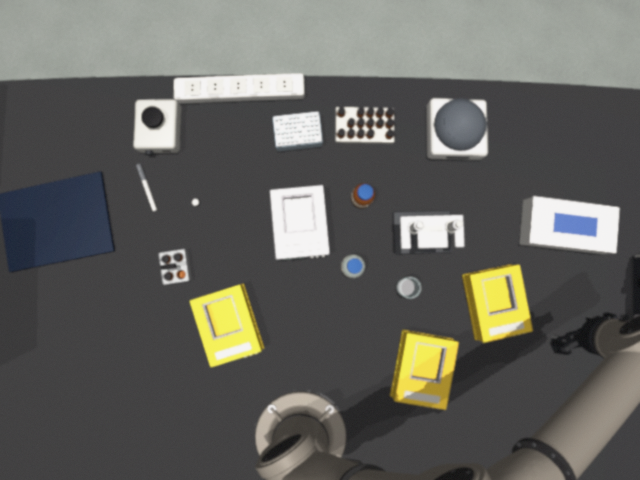

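View pics/scene0.png

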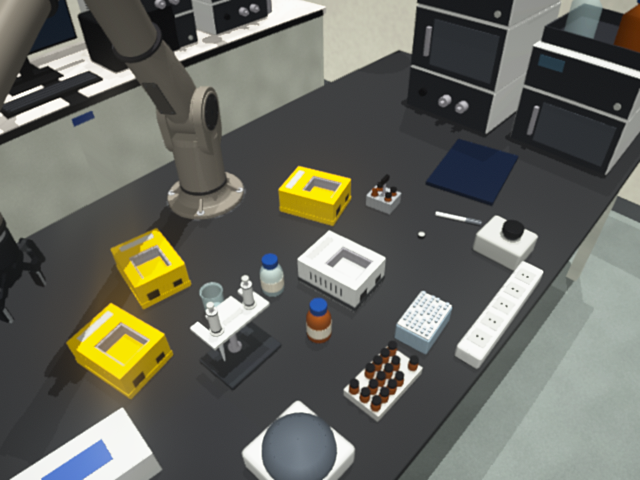

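Run:
```python
from h import *
np.set_printoptions(precision=4,suppress=True)
p=cv2.imread("pics/top0.png");d=np.load("top0.npy");C=cloud("top",d)
def rect(u0,v0,u1,v1,z0,z1,name):
    s=C[v0:v1,u0:u1].reshape(-1,3);s=s[(s[:,2]>z0)&(s[:,2]<z1)]
    r=cv2.minAreaRect((s[:,:2]*1000).astype(np.float32));print(name,len(s),np.round(r[0],1),np.round(r[1],1),r[2],"z",np.median(s[:,2]),"mean",s.mean(0))
rect(255,175,345,270,.06,.09,"heater")
rect(150,240,200,295,.025,.045,"blocktop")
rect(150,240,200,295,.075,.12,"handle")
rect(385,200,475,260,.12,.14,"fork")
rect(385,200,475,260,.145,.25,"pips")
rect(338,175,385,215,.08,.13,"b1")
rect(335,245,375,285,.08,.13,"b2")
rect(385,270,430,305,.04,.13,"beaker")
s=cv2.imread("pics/scene0.png")
a=cv2.resize(s[265:385,180:300],(480,480),interpolation=3)
b=cv2.resize(p[240:295,145:205],(480,440),interpolation=3)[:, :310]
b=cv2.copyMakeBorder(cv2.resize(p[240:295,145:205],(320,293),interpolation=3),0,187,0,0,0)
cv2.imwrite("pics/c1.png",np.hstack([a,b]))
m=bot.camera_model("scene")
# predicted tip-end pixel scene for top detections
for px in([445,231],[402,229]):print(atz("top",px,.03),proj("scene",atz("top",px,.03)))
```

```text
heater 2764 [530.9 -14.7] [213.4 165.5] 6.136152744293213 z 0.07813321043267596 mean [0.5402 0.0038 0.0779]
blocktop 566 [435.7 324.6] [81.9 68.4] 8.701783180236816 z 0.036309580569206135 mean [0.4351 0.3191 0.0362]
handle 75 [435.3 325. ] [11.7 35.4] 10.752142906188965 z 0.09593942904450116 mean [0.4356 0.3235 0.0959]
fork 1494 [ 525.1 -311.7] [ 75.6 151.8] 2.1563990116119385 z 0.13254858214471332 mean [ 0.5254 -0.3086  0.1325]
pips 227 [ 535.1 -310.3] [ 23.2 111.9] 2.32458233833313 z 0.19450461168543065 mean [ 0.5339 -0.3087  0.1901]
b1 220 [ 622.  -153.3] [38.5 38.3] 29.33843231201172 z 0.10482132334926672 mean [ 0.6211 -0.1537  0.1028]
b2 213 [ 441.3 -128.6] [39.4 40. ] 56.05980682373047 z 0.10455423179437243 mean [ 0.4421 -0.1289  0.103 ]
beaker 168 [ 389.  -269.9] [52.5 51.7] 4.234707355499268 z 0.06664052628474662 mean [ 0.3888 -0.2727  0.0623]
[ 0.5332 -0.3679  0.03  ] [[219.4875 362.9578]]
[ 0.5371 -0.2563  0.03  ] [[259.4803 332.8025]]
```

View pics/c1.png

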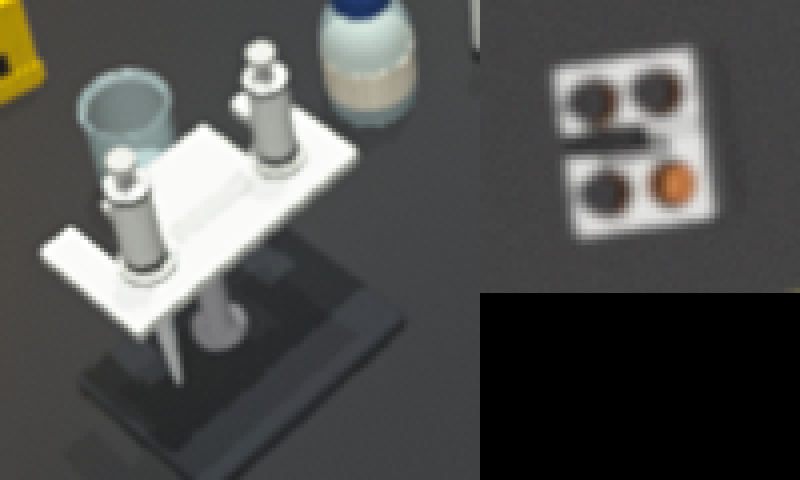

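The top picture shows the block at (175,267) with the one uncapped (orange) vial at its lower right (181,275), the white heater at (300,222), yellow look-alikes at (225,325), (497,303) and (425,370), and the stand at (430,232). The crop shows that the pipette with a tip is the scene's left one, with its tip end near (224,359), at y≈-0.36. The bare pipette is the right one.

Could be taken for the thing wanted:
- **Block:** the vial rack at top (365,125).
- **Heater:** the three yellow ones. The white one at (300,222) is right.
- **Pipette:** the bare one at top (417,228). The tipped one at (453,227) is right.

```bash
python3 -m pendant '[[0.0854,0.03,-0.0229,0,0],[0.0854,0.03,-0.0229,0,0],[0.0854,0.03,-0.0229,0,0],[0.0854,0.03,-0.0229,0,0],[0.0854,0.03,-0.0229,0,0],[0.0854,0.03,-0.0229,0,0],[0.0854,0.03,-0.0229,0,0],[0.0854,0.03,-0.0229,0,0],[0.0854,0.03,-0.0229,0,0],[0.0854,0.03,-0.0229,0,0],[0.0854,0.03,-0.0229,0,0],[0.0854,0.03,-0.0229,0,0]]'
python3 -m pendant '[[0.0854,0.03,-0.0229,0,0],[0.0854,0.03,-0.0229,0,0],[0.0854,0.03,-0.0229,0,0],[0.06,0.007,-0.036,0,0],[0.06,0.007,-0.036,0,0],[0.06,0.007,-0.036,0,0],[0.06,0.007,-0.036,0,0],[0.06,0.007,-0.036,0,0],[0.06,0.007,-0.036,0,0],[0.06,0.007,-0.036,0,0],[0.06,0.007,-0.036,0,0],[0.06,0.007,-0.036,0,0]]'
python3 -m pendant '[[0.06,0.007,-0.036,0,0],[0.06,0.007,-0.036,0,0],[0.06,0.007,-0.036,0,-6],[0.06,0,0,0.005,-7],[0.06,0,0,0.005,-7],[0.06,0,0,0.005,-7],[0.06,0,0,0.005,-7],[0.06,0,0,0.005,-7],[0.06,0,0,0.005,-7],[0.06,0,0,0.005,-7],[0.06,0,0,0.005,-7],[0.06,0,0,0.005,-7]]'
python3 -m pendant '[[0.06,0,0,0,-5],[0.06,0,0,0,0],[0.06,0,0,0,0]]'
python3 - <<'E'
from h import *
np.set_printoptions(precision=4,suppress=True)
d=np.load("top0.npy");C=cloud("top",d)
# heater: z-mask, opened, tight
m=((C[...,2]>.07)&(C[...,2]<.084)).astype(np.uint8);m[:, :262]=0;m[:,338:]=0;m[:178]=0;m[268:]=0
m=cv2.morphologyEx(m,cv2.MORPH_OPEN,np.ones((3,3)))
cs,_=cv2.findContours(m,cv2.RETR_CCOMP,cv2.CHAIN_APPROX_NONE)
for c in cs:
    if len(c)>60:
        P=np.array([C[v,u,:2] if abs(C[v,u,2]-.078)<.01 else atz("top",[u,v],.078)[:2] for u,v in c[:,0]])
        print(len(c),cv2.minAreaRect((P*1000).astype(np.float32)))
w,dw=bot.read_camera("wrist");mw=bot.camera_model("wrist");cv2.imwrite("pics/w1.png",w);W=cloud("wrist",dw,mw)
o=bot.get_obs();print(o["t"],o["eef_pos"],o["tool_rot"],o["q"])
for n,a,b in(("handle",.08,.11),("top",.03,.042)):
    s=W[(W[...,2]>a)&(W[...,2]<b)];s=s[(abs(s[:,0]-.435)<.06)&(abs(s[:,1]-.325)<.06)]
    print(n,len(s), len(s)and cv2.minAreaRect((s[:,:2]*1000).astype(np.float32)))
E
```

```text
t: 2.4
eef_pos: [0.5001, -0.1987, 0.405]
tool_rot: [0.0, 0.974, 0.226, 0.0]
contact_force: [0.5, -1.2, -0.0]
gripper_width: 1.001
grasp_force: 0.0
t: 3.4
eef_pos: [0.463, 0.221, 0.405]
tool_rot: [0.0, 0.974, 0.226, 0.0]
contact_force: [-0.0, 0.1, 0.7]
gripper_width: 0.702
grasp_force: 0.0
t: 4.4
eef_pos: [0.4351, 0.3256, 0.3596]
tool_rot: [0.0, 0.672, 0.74, 0.0]
contact_force: [-0.7, -0.6, -0.3]
gripper_width: 0.701
grasp_force: 0.0
t: 4.65
eef_pos: [0.4351, 0.3256, 0.3598]
tool_rot: [-0.0, 0.643, 0.766, 0.0]
contact_force: [0.2, 0.6, 0.1]
gripper_width: 0.708
grasp_force: 0.0
266 ((549.480712890625, 5.034843444824219), (171.914794921875, 130.3398895263672), 5.959341049194336)
163 ((570.4575805664062, 5.043262481689453), (107.02338409423828, 85.1650390625), 4.999810218811035)
4.7 [0.4351 0.3257 0.3599] [0.     0.6429 0.766  0.0002] [-0.1927  0.3967 -0.703   1.8804  0.3069  0.9739 -0.858 ]
handle 792 ((436.1112060546875, 327.67950439453125), (11.87317180633545, 35.27335739135742), 9.605456352233887)
top 3696 ((436.29144287109375, 326.9462890625), (80.18035125732422, 66.54718780517578), 9.220208168029785)
```

View pics/w1.png

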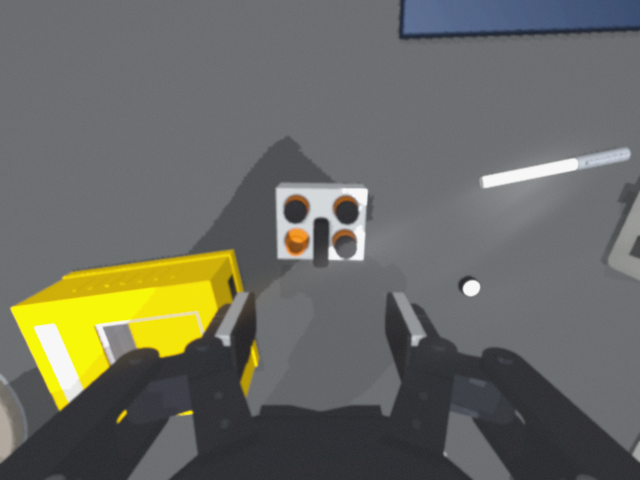

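The wrist view shows the block at (321,222), its handle at (321,243) and the open vial at (297,241). The yellow unit at (150,320) is clear of the fingers, so I descend and grip.

```bash
python3 -m pendant '[[0.06,0.0016,0.0013,0.02,0.5],[0.06,0,0,0.03,0],[0.06,0,0,0.03,0],[0.06,0,0,0.025,0],[0.06,0,0,0.012,0],[0.06,0,0,0,0],[0.0,0,0,0,0],[0.0,0,0,0,0],[0.0,0,0,0,0],[0.0,0,0,0,0],[0.0,0,0,0,0],[0.0,0,0,0,0]]' 110
python3 -m pendant '[[0,0,0,0,0],[0,0,0,0,0],[0,0,0,-0.01,0],[0,0,0,-0.02,0],[0,0,0,-0.03,0],[0,0,0,-0.03,0],[0,0,0,-0.03,0],[0,0,0,0,0]]'
```

```text
t: 5.7
eef_pos: [0.4361, 0.3278, 0.2439]
tool_rot: [0.0, 0.645, 0.764, 0.001]
contact_force: [-2.3, -1.7, 7.0]
gripper_width: 0.118
grasp_force: 108.0
t: 6.37
eef_pos: [0.4367, 0.329, 0.3687]
tool_rot: [0.001, 0.645, 0.764, 0.004]
contact_force: [-0.1, 1.8, -3.2]
gripper_width: 0.121
grasp_force: 107.8
```

```bash
python3 -m pendant '[[0,-0.02,0.003,-0.007,0],[0,-0.0375,0.005,-0.007,0],[0,-0.0375,0.005,-0.007,0],[0,-0.0375,0.005,-0.007,0],[0,-0.0375,0.005,-0.007,0],[0,-0.0375,0.005,-0.007,0],[0,-0.0375,0.005,-0.007,0.5],[0,-0.0375,0.005,-0.007,1],[0,-0.0375,0.005,-0.007,1],[0,-0.0375,0.005,-0.007,1],[0,-0.0375,0.005,-0.007,0.5],[0,-0.0375,0.005,-0.007,0]]'
python3 -m pendant '[[0,-0.015,0,0,0],[0,0,0,0,0],[0,0,0,0,0]]'
python3 - <<'E'
from h import *
np.set_printoptions(precision=4,suppress=True)
w,dw=bot.read_camera("wrist");mw=bot.camera_model("wrist");cv2.imwrite("pics/w2.png",w);np.save("w2.npy",dw);W=cloud("wrist",dw,mw)
o=bot.get_obs();print(o["t"],o["eef_pos"],o["tool_rot"],ray("wrist",[320,240],mw))
print([(atz("wrist",q["at"],.078,mw),q["at"],q["score"]) for q in bot.pinpoint("well_mouth","wrist")])
print(atz("top",[298,213],.078))
Z=W[...,2]
s=W[(abs(Z-.078)<.006)&(abs(W[...,0]-.55)<.12)&(abs(W[...,1])<.1)]
print(len(s),len(s) and cv2.minAreaRect((s[:,:2]*1000).astype(np.float32)))
f=W[(abs(Z-.042)<.006)&(abs(W[...,0]-.56)<.06)&(abs(W[...,1])<.06)]
print("floor",len(f),len(f) and cv2.minAreaRect((f[:,:2]*1000).astype(np.float32)))
E
```

```text
t: 7.37
eef_pos: [0.5576, -0.0932, 0.4462]
tool_rot: [-0.001, 0.671, 0.741, -0.001]
contact_force: [0.7, -0.6, -4.9]
gripper_width: 0.117
grasp_force: 107.8
t: 7.62
eef_pos: [0.559, -0.1078, 0.4455]
tool_rot: [-0.001, 0.672, 0.74, -0.001]
contact_force: [-1.1, 1.4, -5.5]
gripper_width: 0.117
grasp_force: 107.8
7.6667 [ 0.5591 -0.1061  0.4457] [-0.0011  0.6714  0.7411 -0.0003] (array([ 0.5519, -0.0288,  0.4141]), array([ 0.027 , -0.2954, -0.955 ]))
[(array([ 0.2046, -0.3102,  0.078 ]), [3.6, 354.7], 0.75), (array([0.5671, 0.0135, 0.078 ]), [341.6, 90.5], 0.59)]
[0.57   0.0086 0.078 ]
20802 ((548.5808715820312, 9.458412170410156), (171.0660400390625, 130.67477416992188), 6.122116565704346)
floor 6153 ((571.0626220703125, 11.664077758789062), (84.3432388305664, 69.74259948730469), 5.83014440536499)
```

View pics/w2.png

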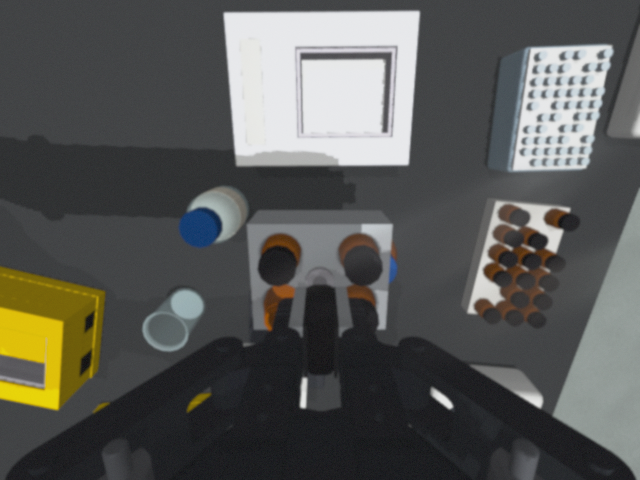

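The wrist view shows the well fully visible at (346,92) and the held block at (320,270), square to the jaws. The well centre is about (0.571, 0.0117) with yaw about 6°. I check the block's pose in the hand from the same picture.

Run:
```python
from h import *
np.set_printoptions(precision=4,suppress=True)
dw=np.load("w2.npy");W=cloud("wrist",dw);o=bot.get_obs();print(o["eef_pos"],o["tool_rot"])
from scipy.spatial.transform import Rotation as Ro
q=o["tool_rot"];R=Ro.from_quat([q[1],q[2],q[3],q[0]]).as_matrix()
T=(W.reshape(-1,3)-o["eef_pos"])@R
v,u=np.mgrid[0:480,0:640];sel=((u>240)&(u<400)&(v>205)&(v<345)).ravel()
B=T[sel&(abs(T[:,2]-.207)<.006)]
print(len(B),cv2.minAreaRect((B[:,:2]*1000).astype(np.float32)),B.max(0),B.min(0))
# plane fit
A=np.c_[B[:,:2],np.ones(len(B))];print("plane",np.linalg.lstsq(A,B[:,2],rcond=None)[0])
t=np.array([.571,.0117,0])-o["eef_pos"];print("to well in tool",t@R, "toolx yaw",np.degrees(np.arctan2(R[1,0],R[0,0])))
```

```text
[ 0.5592 -0.1051  0.4459] [-0.001   0.6707  0.7417 -0.0002]
7789 ((-0.9861412048339844, 0.264434814453125), (66.62946319580078, 80.51812744140625), 0.11946842074394226) [0.0324 0.0405 0.213 ] [-0.0344 -0.04    0.201 ]
plane [0.016  0.0066 0.208 ]
to well in tool [0.1145 0.0242 0.446 ] toolx yaw 95.75132109358896
```

```bash
python3 -m pendant '[[0,0.015,0.004,0.01,0],[0,0.025,0.005,0.015,0],[0,0.025,0.005,0.015,0],[0,0.025,0.005,0.015,0],[0,0.02,0.004,0.015,0],[0,0.0055,0.0009,0.015,0],[0,0,0,0.01,0],[0,0,0,0,0],[0,0,0,0,0],[0,0,0,0,0]]'
python3 - <<'E'
from h import *
np.set_printoptions(precision=4,suppress=True)
from scipy.spatial.transform import Rotation as Ro
w,dw=bot.read_camera("wrist");mw=bot.camera_model("wrist");W=cloud("wrist",dw,mw)
s,ds=bot.read_camera("scene");cv2.imwrite("pics/s3.png",cv2.resize(s[180:340,250:430],(675,600)))
o=bot.get_obs();q=o["tool_rot"];R=Ro.from_quat([q[1],q[2],q[3],q[0]]).as_matrix();print(o["eef_pos"],q)
print("to well in tool",(np.array([.571,.0117,0])-o["eef_pos"])@R)
T=(W.reshape(-1,3)-o["eef_pos"])@R
h=W[(abs(W[...,2]-.078)<.004)&(abs(W[...,0]-.55)<.11)&(abs(W[...,1])<.09)];print(len(h),cv2.minAreaRect((h[:,:2]*1000).astype(np.float32)), h[:,1].max())
E
```

```text
t: 8.55
eef_pos: [0.5723, 0.0103, 0.3525]
tool_rot: [0.001, 0.672, 0.741, 0.0]
contact_force: [0.3, -0.6, -4.4]
gripper_width: 0.119
grasp_force: 107.8
[0.5724 0.0103 0.3527] [0.0008 0.6718 0.7407 0.0005]
to well in tool [ 0.0017 -0.0019  0.3527]
19046 ((549.0217895507812, 7.361289978027344), (170.9552001953125, 130.28567504882812), 6.001023769378662) 0.08040806109003984
```

```bash
python3 -m pendant '[[0,0.0014,-0.0012,0.008,0],[0,0,0,0.01,0],[0,0,0,0.008,0],[0,0,0,0.006,0],[0,0,0,0.005,0],[0,0,0,0,0]]'
python3 -m pendant '[[0,0,0,0.005,0],[0,0,0,0.005,0],[0,0,0,0.004,0],[0,0,0,0.004,0],[0,0,0,0,0]]'
```

```text
t: 9.15
eef_pos: [0.5702, 0.0123, 0.3131]
tool_rot: [-0.001, 0.671, 0.741, -0.001]
contact_force: [-0.6, -0.1, -5.5]
gripper_width: 0.118
grasp_force: 107.8
t: 9.57
eef_pos: [0.5704, 0.0123, 0.2958]
tool_rot: [-0.0, 0.671, 0.741, -0.0]
contact_force: [-0.9, -1.2, -5.6]
gripper_width: 0.119
grasp_force: 107.8
```

View pics/s3.png

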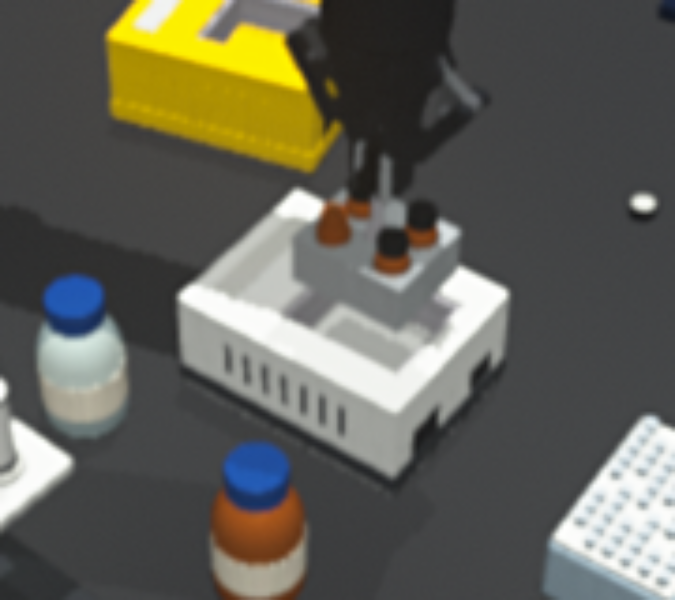

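The crop shows the block square above the well, with the open vial at (333,225). It has since gone about 25 mm into the well without resistance, so I go on down.

```bash
python3 -m pendant '[[0,0,0,0.004,0],[0,0,0,0.003,0],[0,0,0,0.003,0],[0,0,0,0.001,0],[0,0,0,0,0]]'
python3 -m pendant '[[0,0,0,0.002,0],[0,0,0,0.001,0],[0,0,0,0,0],[0,0,0,0,0]]'
```

```text
t: 9.98
eef_pos: [0.5707, 0.0124, 0.2862]
tool_rot: [0.0, 0.671, 0.741, -0.0]
contact_force: [-2.9, -0.2, 0.1]
gripper_width: 0.122
grasp_force: 108.8
t: 10.32
eef_pos: [0.5706, 0.0127, 0.286]
tool_rot: [0.001, 0.671, 0.741, -0.001]
contact_force: [-11.5, -2.2, 27.3]
gripper_width: 0.124
grasp_force: 112.8
```

```bash
python3 -m pendant '[[0,0,0,0.002,0],[0,0,0,0.001,0],[0,0,0,0,0],[0,0,0,0,0]]'
python3 - <<'E'
from h import *
o=bot.get_obs();print(o["contact_force"],o["eef_pos"])
w,dw=bot.read_camera("wrist");W=cloud("wrist",dw);cv2.imwrite("pics/w4.png",w)
Z=W[...,2];a=(abs(W[...,0]-.55)<.11)&(abs(W[...,1])<.09)&(Z>.07)&(Z<.09)
print(np.histogram(Z[a],bins=np.arange(.07,.091,.002)))
E
```

```text
t: 10.65
eef_pos: [0.5706, 0.013, 0.2859]
tool_rot: [0.002, 0.671, 0.741, -0.001]
contact_force: [-23.3, -4.7, 53.7]
gripper_width: 0.117
grasp_force: 116.7
[-23.33291011  -4.66634399  53.72187613] [0.57059129 0.01298651 0.28587466]
(array([  461,  2723,  2358, 35062,  3452,   637,   439,   315,    77,
         135]), array([0.07 , 0.072, 0.074, 0.076, 0.078, 0.08 , 0.082, 0.084, 0.086,
       0.088, 0.09 ]))
```

View pics/w4.png

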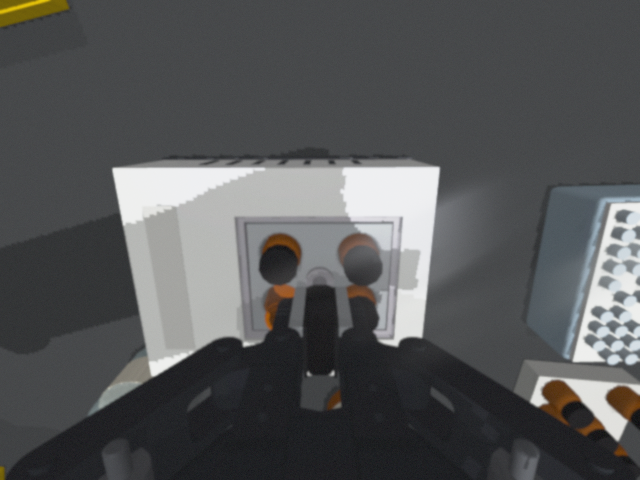

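The block sits in the well with its top flush with the heater's top. I ease the load, release, and rise.

```bash
python3 -m pendant '[[0,0,0,-0.003,0],[0,0,0,-0.003,0],[0,0,0,0,0],[0.05,0,0,0,0],[0.05,0,0,0,0],[0.05,0,0,0,0],[0.05,0,0,0,0],[0.05,0,0,-0.01,0],[0.05,0,0,-0.03,0],[0.05,0,0,-0.04,0],[0.05,0,0,-0.04,0],[0.0854,0,0,-0.04,0]]' 30
python3 - <<'E'
from h import *
np.set_printoptions(precision=4,suppress=True)
from scipy.spatial.transform import Rotation as Ro
o=bot.get_obs();q=o["tool_rot"];R=Ro.from_quat([q[1],q[2],q[3],q[0]]).as_matrix();print(o["eef_pos"],np.degrees(np.arctan2(R[1,0],R[0,0])),o["q"])
w,dw=bot.read_camera("wrist");W=cloud("wrist",dw);cv2.imwrite("pics/w5.png",w)
np.save("w5.npy",W)
s=W[(abs(W[...,0]-.57)<.08)&(abs(W[...,1]-.01)<.07)]
h=s[(s[:,2]>.125)&(s[:,2]<.15)];print("handle",len(h),len(h)and cv2.minAreaRect((h[:,:2]*1000).astype(np.float32)),h[:,2].mean())
print([ (atz("wrist",k["at"],.096),k["at"],k["score"]) for k in bot.pinpoint("vial_mouth","wrist")])
E
```

```text
t: 11.7
eef_pos: [0.5703, 0.0127, 0.4482]
tool_rot: [-0.0, 0.671, 0.741, 0.0]
contact_force: [1.2, 0.8, 0.1]
gripper_width: 0.711
grasp_force: 0.0
[0.5703 0.0127 0.4482] 95.70822642776008 [ 0.3354  0.3221 -0.5822  1.7284  0.1916  1.1481 -0.2026]
handle 573 ((577.310791015625, 13.03302001953125), (11.587523460388184, 35.154441833496094), 5.482595443725586) 0.1458161829331175
[(array([ 0.5589, -0.0076,  0.096 ]), [299.9, 235.8], 0.61), (array([ 0.5427, -0.2228,  0.096 ]), [272.2, 404.2], 0.34)]
```

Run:
```python
from h import *
np.set_printoptions(precision=4,suppress=True)
mw=bot.camera_model("wrist");w,dw=bot.read_camera("wrist");W=cloud("wrist",dw,mw);o=bot.get_obs();print(o["eef_pos"],o["t"])
cv2.imwrite("pics/w6.png",w);np.save("w6.npy",W)
s=W[(abs(W[...,0]-.57)<.08)&(abs(W[...,1]-.01)<.07)]
h=s[(s[:,2]>.125)&(s[:,2]<.15)];print("handle",len(h),cv2.minAreaRect((h[:,:2]*1000).astype(np.float32)),h[:,2].mean())
a=W[(abs(W[...,0]-.55)<.11)&(abs(W[...,1])<.09)&(W[...,2]>.06)&(W[...,2]<.09)];print(np.histogram(a[:,2],bins=np.arange(.07,.091,.002)),cv2.minAreaRect((a[abs(a[:,2]-.078)<.004][:,:2]*1000).astype(np.float32)))
b=s[(abs(s[:,0]-.57)<.038)&(abs(s[:,1]-.012)<.028)&(s[:,2]>.07)&(s[:,2]<.09)];print("blocktop",len(b),np.median(b[:,2]))
for c in("wrist","top"):
  print(c,[ (atz(c,k["at"],.096),k["at"],k["score"]) for k in (bot.read_camera(c) is not None and bot.pinpoint("vial_mouth",c))])
```

```text
[0.5715 0.0131 0.4503] 11.85
handle 554 ((571.1597290039062, 11.830910682678223), (11.823068618774414, 35.39268493652344), 5.562002658843994) 0.13704868032400921
(array([  182,   972,  1493, 12703,  1583,   122,   105,    61,    16,
          37]), array([0.07 , 0.072, 0.074, 0.076, 0.078, 0.08 , 0.082, 0.084, 0.086,
       0.088, 0.09 ])) ((549.169189453125, 7.1715850830078125), (170.2845001220703, 130.3863983154297), 5.833373069763184)
blocktop 2064 0.0771965129508794
wrist [(array([ 0.5487, -0.0077,  0.096 ]), [295.9, 236.2], 0.92)]
top []
```

View pics/w6.png

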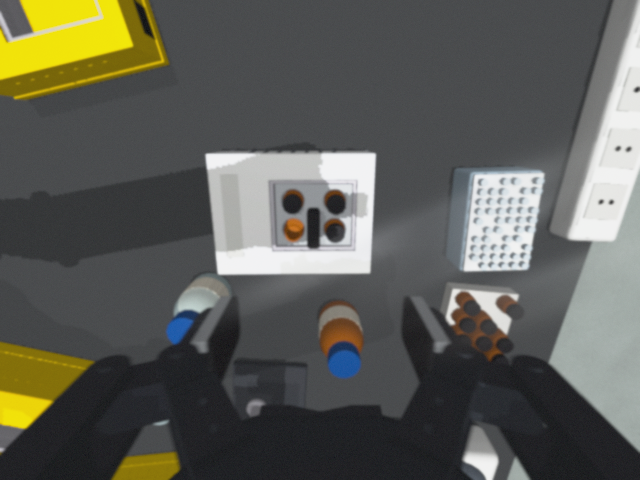

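The wrist view shows the block flush in the white heater, its handle at (313,228) and the open vial at (294,229). Next I go above the pipette.

```bash
python3 -m pendant '[[0.0854,-0.0363,-0.0071,0,0],[0.0854,-0.0363,-0.0071,0,0],[0.0854,-0.0363,-0.0071,0,0],[0.0854,-0.0363,-0.0071,0,0],[0.0854,-0.0363,-0.0071,0,0],[0.0854,-0.0363,-0.0071,0,0],[0.0854,-0.0363,-0.0071,0,0],[0.0854,-0.0363,-0.0071,0,0],[0.0854,-0.0363,-0.0071,0,0],[0.0854,-0.0363,-0.0071,0,0],[0.0854,0,0,0,0],[0.0854,0,0,0,0]]'
python3 -m pendant '[[0.0854,0,0,0,0],[0.0854,0,0,0,0]]'
python3 - <<'E'
from h import *
np.set_printoptions(precision=4,suppress=True)
mw=bot.camera_model("wrist");w,dw=bot.read_camera("wrist");W=cloud("wrist",dw,mw);o=bot.get_obs();print(o["eef_pos"],o["tool_rot"],o["t"],o["q"])
cv2.imwrite("pics/w7.png",w);np.save("w7.npy",W)
Z=W[...,2];ok=(abs(W[...,0]-.53)<.09)&(abs(W[...,1]+.31)<.11)
for a,b in((.205,.22),(.188,.2),(.127,.1365)):
    m=(ok&(Z>a)&(Z<b)).astype(np.uint8)
    n,l,st,_=cv2.connectedComponentsWithStats(m)
    for i in range(1,n):
        if st[i,4]>40: s=W[l==i];print((a,b),st[i],cv2.minAreaRect((s[:,:2]*1000).astype(np.float32)),np.median(s[:,2]))
E
```

```text
t: 13.05
eef_pos: [0.5345, -0.3588, 0.4433]
tool_rot: [-0.002, 0.673, 0.739, -0.001]
contact_force: [1.2, 1.8, -0.0]
gripper_width: 1.002
grasp_force: 0.0
t: 13.22
eef_pos: [0.5364, -0.354, 0.4449]
tool_rot: [-0.001, 0.67, 0.742, 0.0]
contact_force: [0.1, 0.6, 0.2]
gripper_width: 1.002
grasp_force: 0.0
[ 0.5365 -0.3539  0.4452] [-0.0006  0.6702  0.7422  0.0003] 13.2667 [ 0.7939  0.4255 -0.4228  1.5674  0.1825  1.1891  0.4382]
(0.205, 0.22) [318 104  24  27 480] ((533.0146484375, -265.6058654785156), (13.28300952911377, 13.365191459655762), 52.455631256103516) 0.21197920583298466
(0.205, 0.22) [309 251  21  23 381] ((536.2403564453125, -354.9342346191406), (13.071755409240723, 13.532111167907715), 4.716619491577148) 0.21186514882382826
(0.188, 0.2) [311 100  36  38 586] ((533.0742797851562, -265.5810546875), (21.81537437438965, 21.687583923339844), 7.033085823059082) 0.19385829450693032
(0.188, 0.2) [304 238  32  28 481] ((536.4572143554688, -353.4308776855469), (22.011316299438477, 18.921419143676758), 1.8608851432800293) 0.1938783780135567
(0.127, 0.1365) [  265    78   100   187 11985] ((524.386962890625, -310.9606018066406), (75.12967681884766, 150.14695739746094), 2.1095070838928223) 0.13111795136001572
```

View pics/w7.png

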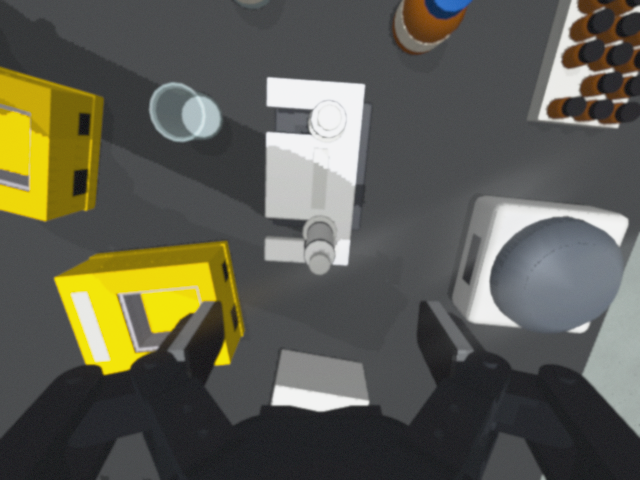

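The wrist view shows the tipped pipette at (319,248) almost under the gripper, the bare one at (328,120), and free space for the fingers along x. I check for side protrusions, then descend.

```bash
python3 - <<'E'
import numpy as np
W=np.load("w7.npy").reshape(-1,3)
for c in((.5363,-.3548),(.5331,-.2656)):
    r=np.hypot(W[:,0]-c[0],W[:,1]-c[1]);s=W[(r>.013)&(r<.04)&(W[:,2]>.142)&(W[:,2]<.2)];print(len(s),s[:5])
E
python3 -m pendant '[[0.0854,-0.0009,-0.0003,0.02,0],[0.0854,0,0,0.03,0],[0.0854,0,0,0.03,0],[0.0854,0,0,0.025,0],[0.0854,0,0,0.012,0],[0.0854,0,0,0.004,0],[0.0854,0,0,0,0],[0.0854,0,0,0,0],[0.0854,0,0,0,0]]'
```

```text
0 []
0 []
t: 14.02
eef_pos: [0.5364, -0.3568, 0.3267]
tool_rot: [0.002, 0.671, 0.741, 0.0]
contact_force: [0.6, 0.3, -0.1]
gripper_width: 1.0
grasp_force: 0.0
```

```bash
python3 -m pendant '[[0.0854,0,0,0.003,0],[0.0854,0,0,0,0],[0.0854,0,0,0,0],[0.0854,0,0,0,0]]'
```

```text
t: 14.35
eef_pos: [0.5357, -0.3568, 0.322]
tool_rot: [0.0, 0.671, 0.741, 0.0]
contact_force: [0.3, -0.1, -0.3]
gripper_width: 1.001
grasp_force: 0.0
```

```bash
python3 -m pendant '[[0.0854,0.0019,0.0008,0,0],[0.0854,0,0,0,0],[0.03,0,0,0,0],[0.03,0,0,0,0],[0.03,0,0,0,0],[0.03,0,0,0,0],[0.03,0,0,0,0],[0.01,0,0,0,0],[0.01,0,0,0,0],[0.01,0,0,0,0],[0.01,0,0,0,0],[0.01,0,0,0,0]]' 40
```

```text
t: 15.35
eef_pos: [0.5363, -0.3548, 0.3218]
tool_rot: [0.0, 0.671, 0.741, 0.0]
contact_force: [-0.7, -0.5, 0.7]
gripper_width: 0.244
grasp_force: 39.1
```

```bash
python3 -m pendant '[[0.01,0,0,-0.004,0],[0.01,0,0,-0.008,0],[0.01,0,0,-0.013,0],[0.01,0,0,-0.016,0],[0.01,0,0,-0.016,0],[0.01,0,0,-0.016,0],[0.01,0,0,-0.016,0],[0.01,0,0,-0.016,0],[0.01,0,0,-0.016,0],[0.01,0,0,-0.014,0],[0.01,0,0,-0.008,0],[0.01,0,0,0,0]]'
python3 - <<'E'
from h import *
np.set_printoptions(precision=4,suppress=True)
from scipy.spatial.transform import Rotation as Ro
s,ds=bot.read_camera("scene");o=bot.get_obs();print(o["eef_pos"],o["tool_rot"],o["t"],o["gripper_width"])
a=s[200:360,160:340];b,_=bot.read_camera("wrist")
cv2.imwrite("pics/s8.png",np.hstack([cv2.resize(a,(400,356)),cv2.resize(b,(400,300))] if 0 else [cv2.resize(a,(400,356)),cv2.copyMakeBorder(cv2.resize(b,(400,300)),0,56,0,0,0)]))
for c in("scene","wrist","top"):
    for n in("pipette_tip","pipette"):print(c,n,[(k["at"],k["score"]) for k in bot.pinpoint(n,c)][:3] if (c!="top" or bot.read_camera(c)) else 0)
q=o["tool_rot"];R=Ro.from_quat([q[1],q[2],q[3],q[0]]).as_matrix()
tip=o["eef_pos"]+R@[0,0,.2918];print("pred tip",tip,proj("scene",tip),proj("wrist",tip))
E
```

```text
t: 16.35
eef_pos: [0.5367, -0.3547, 0.4679]
tool_rot: [0.002, 0.671, 0.741, 0.0]
contact_force: [0.1, 0.1, -1.6]
gripper_width: 0.248
grasp_force: 39.1
[ 0.5364 -0.3547  0.4662] [0.0012 0.6712 0.7412 0.0002] 16.4 0.2502235599872992
scene pipette_tip [([419.8, 235.8], 0.63), ([212.1, 314.5], 0.57)]
scene pipette [([210.9, 315.8], 0.69)]
wrist pipette_tip [([321.6, 239.1], 0.71)]
wrist pipette [([319.5, 234.8], 0.81)]
top pipette_tip [([406.4, 230.5], 0.39)]
top pipette [([456.7, 223.1], 0.5)]
pred tip [ 0.537  -0.3551  0.1744] [[213.8136 317.528 ]] [[320.5434 237.1767]]
```

View pics/s8.png

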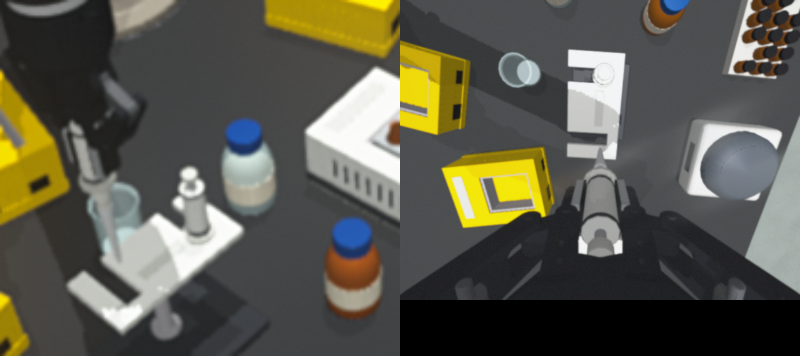

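The left half shows the pipette lifted clear, its tip over the stand at (118,260), matching my prediction. The right half is the wrist view, with the tip at (322,238) in the full frame. The bare pipette lies on the way and reaches z=0.213, so I rise further before crossing.

```bash
python3 -m pendant '[[0.01,0,0,-0.01,0],[0.01,0,0,-0.018,0],[0.01,0,0,-0.018,0],[0.01,0,0,-0.018,0],[0.01,0,0,-0.01,0],[0.01,0,0,0,0],[0.01,0,0,0,0]]'
```

```text
t: 17.43
eef_pos: [0.5363, -0.3547, 0.539]
tool_rot: [0.0, 0.671, 0.741, 0.0]
contact_force: [-0.1, 0.2, -1.4]
gripper_width: 0.247
grasp_force: 39.1
```

```bash
python3 -m pendant '[[0.01,0.012,0.0015,0,0],[0.01,0.024,0.0035,0,0],[0.01,0.03,0.0043,0,0],[0.01,0.03,0.0043,0,0],[0.01,0.03,0.0043,0,0],[0.01,0.03,0.0043,0,0],[0.01,0.03,0.0043,0,0],[0.01,0.03,0.0043,0,0],[0.01,0.03,0.0043,0,0],[0.01,0.024,0.0035,0,0],[0.01,0.01,0.0015,0,0],[0.01,0,0,0,0]]'
python3 -m pendant '[[0.01,0,0,0.01,0],[0.01,0,0,0.02,0],[0.01,0,0,0.02,0],[0.01,0,0,0.01,0],[0.01,0,0,0,0],[0.01,0,0,0,0],[0.01,0,0,0,0],[0.01,0,0,0,0]]'
python3 - <<'E'
from h import *
np.set_printoptions(precision=4,suppress=True)
from scipy.spatial.transform import Rotation as Ro
mw=bot.camera_model("wrist");w,dw=bot.read_camera("wrist");W=cloud("wrist",dw,mw);o=bot.get_obs();print(o["eef_pos"],o["t"])
cv2.imwrite("pics/w9.png",w);np.save("w9.npy",W)
s=W[(abs(W[...,0]-.57)<.08)&(abs(W[...,1]-.01)<.07)]
h=s[(s[:,2]>.13)&(s[:,2]<.15)];print("handle",len(h),len(h)and(cv2.minAreaRect((h[:,:2]*1000).astype(np.float32)),h[:,2].mean()))
a=W[(abs(W[...,0]-.55)<.11)&(abs(W[...,1])<.09)&(abs(W[...,2]-.078)<.004)];print("heater",cv2.minAreaRect((a[:,:2]*1000).astype(np.float32)))
P=bot.pinpoint("vial_mouth","wrist");print([(atz("wrist",k["at"],.096,mw),k["at"],k["score"]) for k in P])
q=o["tool_rot"];R=Ro.from_quat([q[1],q[2],q[3],q[0]]).as_matrix();tip=o["eef_pos"]+R@[0,0,.2918];print("tip",tip,proj("wrist",tip,mw),[k["at"] for k in bot.pinpoint("pipette_tip","wrist")])
u,v=proj("wrist",[.5505,-.0065,.096],mw)[0].astype(int);print(u,v)
cv2.imwrite("pics/c9.png",cv2.resize(w[max(0,v-50):v+100,u-75:u+75],(600,600),interpolation=3))
E
```

```text
t: 18.43
eef_pos: [0.5481, -0.0685, 0.538]
tool_rot: [-0.001, 0.669, 0.743, -0.0]
contact_force: [-0.4, -1.0, -1.9]
gripper_width: 0.243
grasp_force: 39.2
t: 19.1
eef_pos: [0.5489, -0.0725, 0.4798]
tool_rot: [0.001, 0.671, 0.741, 0.001]
contact_force: [0.3, -0.1, -0.6]
gripper_width: 0.249
grasp_force: 39.2
[ 0.5488 -0.0723  0.4798] 19.15
handle 569 (((571.2400512695312, 11.18261432647705), (12.02434253692627, 34.69181823730469), 5.429230690002441), np.float64(0.13742050887975418))
heater ((549.28759765625, 6.944602966308594), (170.27487182617188, 129.5095672607422), 5.752836227416992)
[(array([ 0.5518, -0.0046,  0.096 ]), [328.2, 146.6], 0.88), (array([ 0.4241, -0.2118,  0.096 ]), [203.3, 315.4], 0.19)]
tip [ 0.5494 -0.0724  0.188 ] [[319.3892 235.7311]] [[319.7, 237.5], [360.6, 143.4]]
326 148
```

View pics/c9.png

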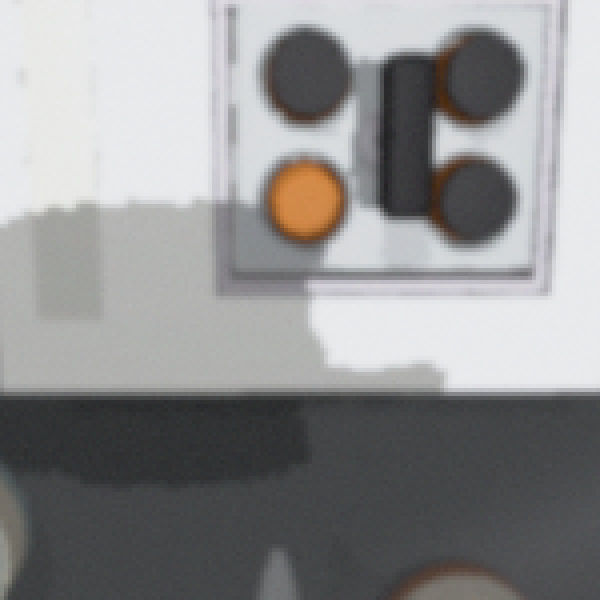

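The crop shows the open vial (orange) at (306,200), which is pixel (327.5,148), and the tip at (275,560). I move over the mouth at this height first, then look.

```bash
python3 -m pendant '[[0.01,0.008,0.001,0,0],[0.01,0.016,0.002,0,0],[0.01,0.018,0.0021,0,0],[0.01,0.016,0.002,0,0],[0.01,0.0082,0.001,0,0],[0.01,0,0,0,0],[0.01,0,0,0.02,0],[0.01,0,0,0.016,0],[0.01,0,0,0.008,0],[0.01,0,0,0,0],[0.01,0,0,0,0],[0.01,0,0,0,0]]'
cat > chk.py <<'E'
from h import *
np.set_printoptions(precision=4,suppress=True)
from scipy.spatial.transform import Rotation as Ro
import sys
V=np.array([.5509,-.0057,.096])
ims=[]
for c in("wrist","scene"):
    m=bot.camera_model(c);w,_=bot.read_camera(c);o=bot.get_obs()
    q=o["tool_rot"];R=Ro.from_quat([q[1],q[2],q[3],q[0]]).as_matrix();tip=o["eef_pos"]+R@[0,0,.2918]
    print(c,o["t"],"tip",tip,"px",proj(c,tip,m),"vial px",proj(c,V,m),"det tip",[k["at"] for k in bot.pinpoint("pipette_tip",c)][:2],"det vial",[(k["at"],k["score"]) for k in bot.pinpoint("vial_mouth",c)][:2])
    print("to go (tool)",(V+[0,0,.01]-tip)@R,"tool z",R[:,2])
    u,v=proj(c,V,m)[0].astype(int);u=min(max(u,40),600);v=min(max(v,40),440);ims.append(cv2.resize(w[v-40:v+40,u-40:u+40],(400,400),interpolation=3))
cv2.imwrite(sys.argv[1],np.hstack(ims))
E
python3 chk.py pics/c10.png
```

```text
t: 20.25
eef_pos: [0.5504, -0.0058, 0.4357]
tool_rot: [0.001, 0.671, 0.741, 0.0]
contact_force: [-0.1, 0.1, -0.6]
gripper_width: 0.251
grasp_force: 39.2
wrist 20.3 tip [ 0.551  -0.0056  0.144 ] px [[319.6185 235.813 ]] vial px [[319.548  221.4704]] det tip [[318.2, 236.4]] det vial [([318.9, 221.8], 0.81), ([362.0, 185.1], 0.27)]
to go (tool) [-0.     -0.0001  0.038 ] tool z [ 0.0018 -0.     -1.    ]
scene 20.45 tip [ 0.5506 -0.0055  0.1437] px [[338.7824 241.1014]] vial px [[338.6554 256.0188]] det tip [[348.6, 272.4], [336.8, 241.5]] det vial [([339.3, 254.6], 0.61)]
to go (tool) [-0.0002  0.0002  0.0377] tool z [ 0.0013 -0.0001 -1.    ]
```

View pics/c10.png

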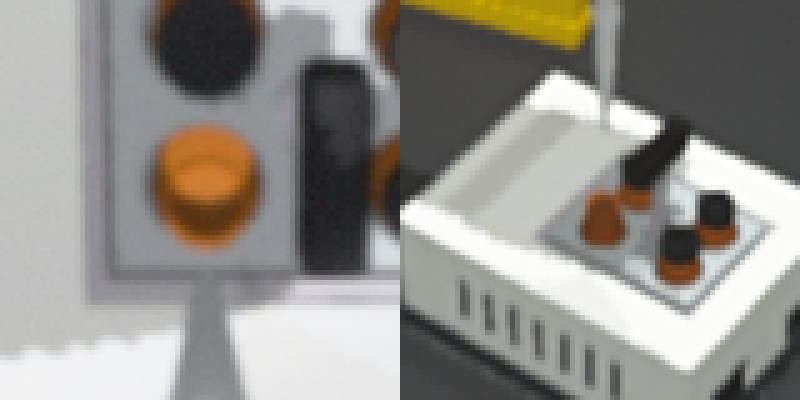

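Both crops show the tip directly in line with the mouth: wrist tip (208,275) with vial (207,200), scene tip (606,125) with vial (604,200). I descend the last 38 mm.

```bash
python3 -m pendant '[[0.01,0,0,0.006,0],[0.01,0,0,0.009,0],[0.01,0,0,0.009,0],[0.01,0,0,0.008,0],[0.01,0,0,0.004,0],[0.01,0,0,0.001,0],[0.01,0,0,0,0],[0.01,0,0,0,0],[0.01,0,0,0,0],[0.01,0,0,0,0],[0.01,0,0,0,0]]'
python3 chk.py pics/c11.png
```

```text
t: 21.47
eef_pos: [0.5501, -0.0055, 0.3981]
tool_rot: [0.0, 0.671, 0.741, 0.0]
contact_force: [1.3, 0.2, -0.3]
gripper_width: 0.244
grasp_force: 39.2
wrist 21.5167 tip [ 0.5503 -0.0056  0.1062] px [[319.3479 235.896 ]] vial px [[320.103  232.6881]] det tip [[320.7, 237.7]] det vial [([321.5, 230.5], 0.68)]
to go (tool) [-0.0002  0.0006  0.0002] tool z [ 0.0005 -0.0001 -1.    ]
scene 21.6667 tip [ 0.5501 -0.0055  0.106 ] px [[338.4951 252.7827]] vial px [[338.6554 256.0188]] det tip [[333.2, 250.4]] det vial [([339.3, 254.3], 0.49)]
to go (tool) [-0.0002  0.0007  0.    ] tool z [ 0.0003 -0.     -1.    ]
```

View pics/c11.png

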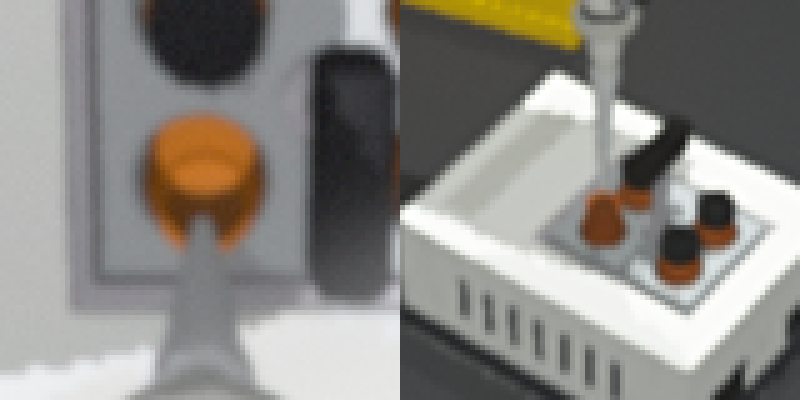

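The tip sits just above the mouth: wrist tip at (203,218), mouth around (206,195). I check its centring with the rim's depth points.

Run:
```python
from h import *
np.set_printoptions(precision=4,suppress=True)
mw=bot.camera_model("wrist");w,d=bot.read_camera("wrist");W=cloud("wrist",d,mw)
np.save("w12.npy",W)
for nm,X in(("w6",np.load("w6.npy")),("w9",np.load("w9.npy")),("now",W)):
    s=X.reshape(-1,3);s=s[(np.hypot(s[:,0]-.551,s[:,1]+.006)<.014)]
    for a,b in((.092,.1),(.07,.09),(.1005,.125)):
        r=s[(s[:,2]>a)&(s[:,2]<b)]
        if len(r)>5:print(nm,(a,b),len(r),cv2.minAreaRect((r[:,:2]*1000).astype(np.float32)),np.median(r[:,2]))
    for nx,dx in(("cap",.0),):
        # caps: centres from tops at z ~.0985
        t=X.reshape(-1,3);t=t[(t[:,2]>.094)&(t[:,2]<.102)&(abs(t[:,0]-.571)<.045)&(abs(t[:,1]-.012)<.04)]
        for c in((.5477,.0250),(.5915,.0291),(.5946,-.0018)):
            r=t[np.hypot(t[:,0]-c[0],t[:,1]-c[1])<.015]
            if len(r)>20:print("  cap",c,len(r),cv2.minEnclosingCircle((r[:,:2]*1000).astype(np.float32)))
big=cv2.resize(w[190:260,285:355],(600,600),interpolation=cv2.INTER_CUBIC);cv2.imwrite("pics/c12.png",big)
```

```text
w6 (0.092, 0.1) 116 ((551.5504150390625, -5.800904273986816), (16.71623420715332, 15.949468612670898), 42.792503356933594) 0.09469392225421534
w6 (0.07, 0.09) 310 ((550.9899291992188, -5.3038129806518555), (27.00501251220703, 26.345727920532227), 2.5293192863464355) 0.07783429518104024
  cap (0.5477, 0.025) 312 ((548.7794799804688, 24.785308837890625), 9.88184928894043)
  cap (0.5915, 0.0291) 309 ((592.2220458984375, 28.40770149230957), 9.874547958374023)
  cap (0.5946, -0.0018) 294 ((594.6502685546875, -1.2126566171646118), 10.100457191467285)
w9 (0.092, 0.1) 109 ((551.5537109375, -6.291280746459961), (16.284006118774414, 15.7334566116333), 50.589752197265625) 0.09486757068067939
w9 (0.07, 0.09) 273 ((550.608642578125, -5.864442825317383), (26.949668884277344, 26.9175968170166), 5.422567844390869) 0.07742198094634202
  cap (0.5477, 0.025) 326 ((548.591064453125, 24.47353744506836), 9.841376304626465)
  cap (0.5915, 0.0291) 327 ((591.9793701171875, 27.953886032104492), 10.000149726867676)
  cap (0.5946, -0.0018) 307 ((594.8556518554688, -1.4087259769439697), 9.865094184875488)
now (0.092, 0.1) 157 ((551.4074096679688, -5.668207168579102), (17.138839721679688, 15.743148803710938), 7.529860496520996) 0.0945927588109449
now (0.07, 0.09) 406 ((550.86669921875, -5.090132713317871), (27.727657318115234, 25.760873794555664), 14.325194358825684) 0.07801994121186501
now (0.1005, 0.125) 27 ((550.7952880859375, -3.931523323059082), (5.397842884063721, 1.8641762733459473), 2.043956756591797) 0.11857993632610835
  cap (0.5477, 0.025) 460 ((548.540283203125, 24.729427337646484), 9.88757610321045)
  cap (0.5915, 0.0291) 460 ((591.8626708984375, 28.44072723388672), 9.92116641998291)
  cap (0.5946, -0.0018) 429 ((594.6813354492188, -1.1789251565933228), 9.905369758605957)
```

Rim centre is (0.5514, -0.0057) and the tip axis about (0.5505, -0.0056), so a 0.9 mm nudge in x finishes it.

```bash
python3 -m pendant '[[0.01,0,0.0005,0,0],[0.01,0,0.0004,0,0],[0.01,0,0,0,0],[0.01,0,0,0,0],[0.01,0,0,0,0],[0.01,0,0,0,0],[0.01,0,0,0,0],[0.01,0,0,0,0]]'
python3 - <<'E'
from h import *
o=bot.get_obs();print(o["eef_pos"],o["tool_rot"],abs(o["joint_vel"]).max(),o["grasp_force"])
if abs(o["eef_pos"]-[.551,-.0056,.398]).max()<.0015: print(bot.hand_in())
E
```

```text
t: 22.48
eef_pos: [0.5509, -0.0054, 0.3977]
tool_rot: [0.0, 0.671, 0.741, -0.0]
contact_force: [-0.3, 0.2, -1.8]
gripper_width: 0.249
grasp_force: 39.2
[ 0.55092882 -0.00542185  0.39768263] [ 6.44349689e-07  6.71243666e-01  7.41236764e-01 -6.75277425e-06] 0.0018739944333015398 39.23112988471985
the job is handed in; nothing more can be done
None
```

The job is handed in at about 22.5 s: the block is seated flush in the white heater and released, and the arm holds the tipped pipette upright and still, its tip end within about 1 mm of centre and about 1 cm above the open vial's mouth.

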